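# Hold a mounting bar against a sprung fence for fastening

### The arm

A 7-joint arm with a two-finger parallel gripper is mounted at the origin on a cart in front of the work surface, level with it; the furniture and walls round the work are solid. World frame = base frame: x ahead of the robot, y to its left, z up, the work surface at z = 0. Lengths are in m, angles in rad, forces in N, time in s.
With the tool pointing down it reaches from about 0.4 to 0.85 m from the base axis. Payload 10.4 kg.
Tool frame: the origin (TCP) lies between the finger pads; the fingertips stand 22 mm ahead of it and the grasp point (between the pads) lies 3 mm ahead of it; y points along the fingers, x is the direction in which the jaws open and shut, and the axes are right-handed (so a half turn about y gives the same grasp; the last joint's range is limited). The gripper opens to 85 mm and grips with 20 to 120 N. Pads are 22 mm wide; open, the fingers measure 114 mm over their backs; the gripper's body (76 mm by 85 mm) begins 54 mm behind the grasp point. The pads swing forward as they close: fully open they stand 13 mm farther back than shut.
Start: joints at [1.147, 0.332, -0.065, 1.46, 0.022, 1.35, -0.088], TCP at [0.244, -0.575, 0.253] pointing down, gripper open.
Joint ranges: [-2.6, 2.6], [-0.5, 2.12], [-1.47, 1.34], [0.16, 2.42], [-1.27, 4.41], [0.06, 2.06], [-2.6, 2.6]. Speed limits (rad/s): [2.22, 2.22, 2.79, 2.79, 3.14, 3.14, 3.14].

### API

Orientations are given as a unit quaternion [x, y, z, w].
In Python, from station import state, snapshot, get_calibration, hand_in gives the robot as it stands.
- The arm moves only by the tool carry_out, never from a script. Its argument "commands" is a list of rows, each a list of 7 numbers: the shift along the tool's x, y, z in units of 200 mm (1.0 is 200 mm), then the turn, a rotation vector about the tool's x, y, z in units of 2 pi rad (1.0 is 2 pi rad), then the finger opening in mm, from 0 to 85.4. In form: [[tx, ty, tz, ax, ay, az, hand], ...]. A call has 1 to 20 rows; each row is the pose to reach, as a shift and turn from the pose measured when the call began, along the tool's axes at that moment, turning the shorter way round; what a row does not reach only later rows make up. A row lasts 1/10 s, in which the tool goes at most 50 mm and 8.59 degrees, less where a joint would pass 70% of its speed; a pose out of reach is approached as far as the arm can. A call with a number of a shift or a turn outside -1 to 1 is refused whole. A call with a gripper value outside its range is refused whole. The fingers move at their own pace and stop on an object; the grip force is fixed at half the most. Time passes only in rows, so rows that repeat a pose let the fingers close. It gives the time, the measured TCP pose, the force and the opening at its end, in the units of the state.
- state(): the state, without advancing time (a new reading comes with each control period).
- snapshot(name): name is "scene" or "top" or "wrist"; returns the picture (480x640x3 uint8, red, green, blue); there is no depth.
- get_calibration(name): a dict with "K" (3x3 intrinsics, pixels), "eye" and "orientation" of the camera in the world. Camera axes: x right, y down, z forward; pixel columns grow to the right and rows downward; lengths in m; the calibration is good to about 2 mm. The wrist camera is an equidistant fisheye: a pixel r from the principal point sees the ray r / f radians off the axis. A picture is of the moment at which its call begins: read the wrist's pose just before it. get_calibration takes no time and is no camera call; for the wrist camera it gives the pose at the moment of the call.
- hand_in(): hands the job in, once; it reports no verdict.
The state is a dict: "time": time; "joint_positions": joint angles; "joint_vel": joint speeds; "tau": joint torques, N m; "ee_pos": TCP position; "eef_rot": TCP orientation; "ft_force": force on the tool from outside, world axes, zero at the start; "torque": the same for the moment, N m; "opening": opening from 0.0 (shut) to 1.0 (fully open).
Only numpy, scipy, OpenCV 4.12 (cv2) and the standard library are available. Lean on these libraries where they do the work, as an engineer would, in place of code of your own. Each camera call takes 0.05 s, during which the arm holds its last target.

### The job

Pick up the metal mounting bar, lay it flat and centred across the narrow raised blue rail of the jig, a little in front of the orange fence without touching the fence, and let go so that it rests balanced on the rail. Then push it along the rail squarely against the sprung orange fence until the fence's black pointer stands in the middle of the green field of the scale (about 17 mm of fence travel, 8.5 N), never into the red, and finish while still holding that steady push for a colleague who will drive the screws. Leave the other things on the bench where they are.

Things in the scene. Friction and masses are not known exactly. Their poses are not given: they have to be found in the camera images.
- bar: Loose metal mounting bar, 30 mm (its x) by 120 mm (its y) by 28 mm high, about 0.24 kg (varies), two brass inserts on top. Origin at the centre of its underside. It starts flat on the bench, left of the jig, its long axis roughly away from the robot. Take it across its 30 mm width. Same either way round.
- jig: Jig fixed to the bench: foot plate 220x100x10 mm and a blue rail 36 mm wide, top 45 mm above the origin, along the jig's x from -75 mm to the rear bracket at 108 mm. Origin on the bench under the rail's centre line; +x points along the rail to the fence, roughly away from the robot. Lay the bar's long axis along the jig's y. The unpressed fence's face is at x = 30 mm.
- rail_top (a point): A point on the centre line of the rail's top surface, 35 mm before the jig's origin: a good place for the centre of the bar's underside when laying it down (50 mm of gap to the fence remain). Axes as the jig's.
- fence_pad (a point): Centre of the orange pad on the sprung fence, 10 mm thick (x), 90 mm wide (y), 24 mm high (z), 59 mm above the bench; its near face, 5 mm before this point, is what the bar is pressed against. Its underside stands 2 mm above the rail. Axes as the jig's; it slides in the jig's x.
- fence (a joint): Travel of the sprung fence in m: 0 unpressed, growing as it is pushed in the jig's +x, stop at 0.032. Spring 500 N/m, no preload. A black pointer moves with it over the scale on top in front of the rear bracket, which reads, from the robot's side: white, green (0.012 to 0.022, 6 to 11 N), yellow (to 0.027), red.
- driver_1: Bystander, to be left alone: red-handled screwdriver, 20x160x20 mm, front right. Origin at the centre of its underside.
- driver_2: Bystander, to be left alone: dark blue-handled screwdriver, 20x180x20 mm, front right. Origin at the centre of its underside.
- marker: Bystander, to be left alone: white marker pen with a dark cap, 12x133x12 mm, front right. Origin at the centre of its underside.
- ipa_bottle: Bystander, to be left alone: white spray bottle, 79x62x200 mm, front, a little right of the middle. Origin at the centre of its underside.
- tape_1: Bystander, to be left alone: roll of tan tape lying flat, 100 mm across, 25 mm high, at the back. Origin at the centre of its underside.
- nest_fixture: Bystander, to be left alone: red moulded nest frame with black pins, 32x136x26 mm, behind the bar's start, before the white controller. Origin at the centre of its underside.
- parts_cup: Bystander, to be left alone: small steel cup, 54 mm across, 36 mm high, right, beside the blue drawer cabinet. Origin at the centre of its underside.

How it is judged:
On the way:
1. the bar rests across the rail in front of the fence, let go by the robot (z of bar in the frame of jig between 0.041 and 0.049 m and y of bar in the frame of jig between -0.02 and 0.02 m and angle between bar's own z axis and vertical below 0.06 rad and angle between the y axis of bar and the y axis of jig, either way round below 0.3 rad and linear speed of bar below 0.02 m/s and contact force between each of the arm, the fingers and bar below 0.05 N and contact force between bar and fence below 0.05 N and value of joint fence below 0.002 m), for 0.2 s.
At the end, for the whole second after the job is handed in: For the last second the robot touches and pushes the bar: fence travel 12 to 22 mm, 4.5 to 13 N on the orange pad; bar flat on the rail (height within 4 mm, tilt under 0.06 rad), centred within 20 mm, square within 0.08 rad, fence and bar still (under 10 mm/s) (z of bar in the frame of jig between 0.041 and 0.049 m and y of bar in the frame of jig between -0.02 and 0.02 m and angle between bar's own z axis and vertical below 0.06 rad and angle between the y axis of bar and the y axis of jig, either way round below 0.08 rad and value of joint fence between 0.012 and 0.022 m and velocity of joint fence between -0.01 and 0.01 m/s and contact force between bar and fence between 4.5 and 13 N and linear speed of bar below 0.01 m/s and contact force between any of the fingers, the arm and bar above 2 N); the arm keeps its last pose, push and grip.
It fails at once if the fence is pushed into the red (27 mm of travel or more) (value of joint fence above 0.027 m).
It fails at once if a bystander is moved by more than 30 mm (distance of any of driver_1, driver_2, marker, ipa_bottle, tape_1, nest_fixture, parts_cup from where it was at the start of the episode above 0.03 m).
It also fails if it takes over 48 s, if anything falls off the work surface, if the arm or the gripper's body presses on something with over 40 N, if the wrist force passes 120 N, or if a joint passes its speed limit or range.

## Working session

There is one attempt and no reset: what is moved stays moved. The work goes in short steps, Python scripts to look and compute and a tool call to move; the robot and the scene stay as the last step left them, time stands still between calls to the robot, and variables do not carry over. Pictures are saved under pics/ and viewed, and the job is handed in when it is done.

Besides the shell and the picture viewer there is one more tool, called after "Emit:" by a JSON object that holds its "api" and its "payload", one argument or row to a line. carry_out: Moves the arm, as the interface text tells. Shifts and turns lie within -1 to 1; 1 stands for 200 mm of shift or 2 pi rad of turn. Its arguments: {"type":"object","properties":{"commands":{"type":"array"}},"required":["commands"]}

```bash
ls; mkdir -p pics; python3 - <<'E'
from station import *
import cv2
s=state()
for k,v in s.items(): print(k,v)
for n in ["scene","top","wrist"]:
    c=get_calibration(n); print(n,c)
    if n!="wrist" or 1:
        cv2.imwrite(f"pics/{n}0.png",cv2.cvtColor(snapshot(n),cv2.COLOR_RGB2BGR))
E
```

```text
pics
time 0.0
joint_positions [ 1.14735762  0.33289728 -0.06470126  1.46091966  0.02159053  1.34991243
 -0.08847079]
joint_vel [ 1.26286816e-05  8.33530398e-04 -8.91016682e-04 -2.98634969e-04
  4.01624534e-04 -5.56616488e-04  4.41483748e-04]
tau [-4.35059219e-04 -6.25458956e+01  4.86954628e-02 -3.91613352e+01
  1.61689671e-02  9.84257291e-03 -1.21877156e-05]
ee_pos [ 0.24373649 -0.57514597  0.25251039]
eef_rot [-0.58927656  0.39087259 -0.39000128  0.58980569]
ft_force [-0.53691778  0.37163343  0.06910633]
torque [ 0.01801756 -0.01572823  0.00031326]
opening 1.0011998090241787
scene {'K': array([[482.76725564,   0.        , 320.68489746],
       [  0.        , 482.76725564, 246.90433316],
       [  0.        ,   0.        ,   1.        ]]), 'eye': array([ 0.15664161, -0.86395577,  1.18804595]), 'orientation': array([ 0.91642042, -0.22646775,  0.07518235, -0.32129985])}
top {'K': array([[581.86156404,   0.        , 323.49149616],
       [  0.        , 581.86156404, 232.95167605],
       [  0.        ,   0.        ,   1.        ]]), 'eye': array([ 0.34636988, -0.0727348 ,  1.76110122]), 'orientation': array([-0.70445266,  0.70688965, -0.04455124,  0.04548243])}
wrist {'K': array([[371.64829954,   0.        , 321.73814183],
       [  0.        , 371.64829954, 241.14347902],
       [  0.        ,   0.        ,   1.        ]]), 'eye': array([ 0.31418308, -0.54601015,  0.37411938]), 'orientation': array([ 0.82417843, -0.5460554 , -0.08315609,  0.12505391])}
```

View pics/top0.png

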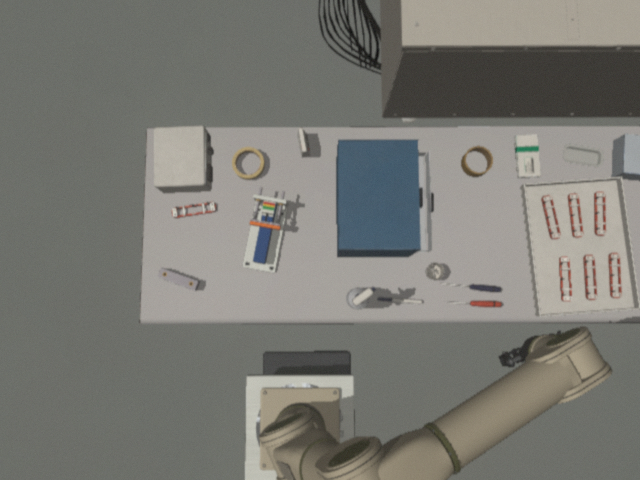

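View pics/scene0.png

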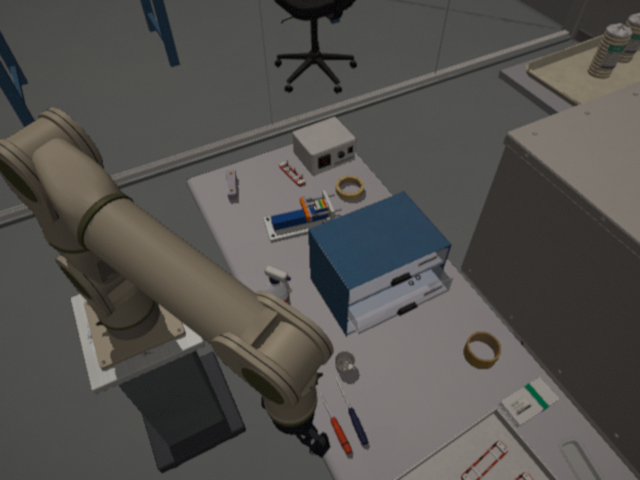

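```bash
cat > h.py <<'E'
import numpy as np,cv2
from station import *
from scipy.spatial.transform import Rotation as R
def ray(n,u,v,c=None):
    c=c or get_calibration(n);K=c['K']
    x=(u-K[0,2])/K[0,0];y=(v-K[1,2])/K[1,1]
    if n=='wrist':
        r=np.hypot(x,y); d=np.array([np.sin(r)*x/r,np.sin(r)*y/r,np.cos(r)]) if r>0 else np.array([0,0,1.])
    else: d=np.array([x,y,1])
    return c['eye'],R.from_quat(c['orientation']).apply(d)
def at(n,u,v,z,c=None):
    e,d=ray(n,u,v,c); return e+d*(z-e[2])/d[2]
def proj(n,P,c=None):
    c=c or get_calibration(n);K=c['K']
    p=R.from_quat(c['orientation']).inv().apply(np.atleast_2d(P)-c['eye'])
    if n=='wrist':
        rho=np.hypot(p[:,0],p[:,1]);th=np.arctan2(rho,p[:,2]);k=th/np.maximum(rho,1e-9);q=p[:,:2]*k[:,None]
    else: q=p[:,:2]/p[:,2:]
    return q*[K[0,0],K[1,1]]+[K[0,2],K[1,2]]
E
python3 - <<'E'
from h import *
i=cv2.imread('pics/top0.png')
cv2.imwrite('pics/z1.png',cv2.resize(i[180:320,140:310],None,fx=4.7,fy=4.2,interpolation=cv2.INTER_CUBIC)[:588])
for p in [(160,270),(198,288),(145,320),(270,225)]: print(p,at('top',*p,0.028))
print(R.from_quat(state()['eef_rot']).as_matrix().round(3))
E
```

```text
(160, 270) [0.45882549 0.41673394 0.028     ]
(198, 288) [0.40500634 0.30217638 0.028     ]
(145, 320) [0.31156897 0.4561997  0.028     ]
(270, 225) [0.59308634 0.09003009 0.028     ]
[[ 0.39  -0.     0.921]
 [-0.921  0.001  0.39 ]
 [-0.001 -1.    -0.   ]]
```

View pics/z1.png

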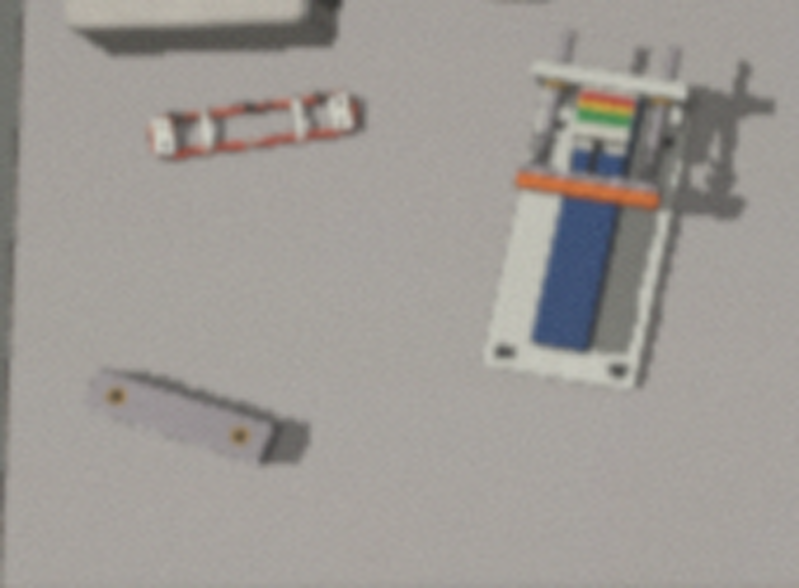

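```bash
python3 - <<'E'
from h import *
c=get_calibration('top')
Z=lambda X,Y:((X+.5)/4.7-.5+140,(Y+.5)/4.2-.5+180)
a=at('top',*Z(117,396),.028,c);b=at('top',*Z(240,436),.028,c)
print('bar ins',a,b,(a+b)/2,np.linalg.norm(a-b),'yaw of y',np.degrees(np.arctan2(-(a-b)[0],(a-b)[1])))
for q in [(105,371),(275,420),(262,462),(88,403)]: print(at('top',*Z(*q),.028,c))
l=at('top',*Z(533,343),.045,c);r=at('top',*Z(588,350),.045,c);print('rail',l,r,np.linalg.norm(l-r))
m=(l+r)/2
fl=at('top',*Z(517,186),.071,c);fr=at('top',*Z(657,207),.071,c);print('fence near top',fl,fr,np.linalg.norm(fl-fr))
f=(fl+fr)/2; d=f-m;d[2]=0;print('len (exp .105)',np.linalg.norm(d),'yaw',np.degrees(np.arctan2(d[1],d[0])))
e=fl-fr;print('yaw from fence',np.degrees(np.arctan2(-e[0],e[1])))
E
```

```text
bar ins [0.44715199 0.40295412 0.028     ] [0.41861012 0.32428515 0.028     ] [0.43288105 0.36361964 0.028     ] 0.08368659533095599 yaw of y -19.94126417438097
[0.4649106  0.41112521 0.028     ]
[0.42982949 0.30242549 0.028     ]
[0.40024791 0.30992291 0.028     ]
[0.44225839 0.42117042 0.028     ]
rail [0.48253155 0.13775139 0.045     ] [0.47747766 0.10311318 0.045     ] 0.03500496857633719
fence near top [0.59042534 0.1458783  0.071     ] [0.57530627 0.05835579 0.071     ] 0.0888187779642565
len (exp .105) 0.10447905914382259 yaw -10.096151020992604
yaw from fence -9.800833789843871
```

```bash
cat >> h.py <<'E'
def down(yaw):  # tool x at yaw deg, y down
    a=np.radians(yaw); x=np.array([np.cos(a),np.sin(a),0]);y=np.array([0,0,-1.]);return R.from_matrix(np.c_[x,y,np.cross(x,y)])
def rows(tg,yaw,s=None):
    s=s or state(); r0=R.from_quat(s['eef_rot'])
    t=r0.inv().apply(np.array(tg)-s['ee_pos'])/.2
    w=(r0.inv()*down(yaw)).as_rotvec()/(2*np.pi)
    return np.round(np.r_[t,w],4).tolist()
def plan(*L):
    # chain: nominal rows assuming each reached
    s=state(); p,q=s['ee_pos'],s['eef_rot']
    for tg,yaw in L:
        print(tg,yaw,rows(tg,yaw,{'ee_pos':p,'eef_rot':q})); p,q=np.array(tg),down(yaw).as_quat()
E
python3 - <<'E'
from h import *
print(at('top',362,298,.1),at('top',340,250,.2),at('top',420,250,.2))
plan(((.37,-.45,.38),-50),((.48,-.27,.40),-35),((.5,-.09,.40),-20),((.5,.1,.38),-20),((.47,.28,.26),-20),((.433,.3635,.12),-20))
E
```

```text
[ 0.37272087 -0.1795333   0.1       ] [ 0.49988903 -0.11534051  0.2       ] [ 0.49913331 -0.33085546  0.2       ]
(0.37, -0.45, 0.38) -50 [-0.3309, -0.6362, 0.8256, -0.0, -0.0473, -0.0002]
(0.48, -0.27, 0.4) -35 [-0.3359, -0.1, 0.9998, 0.0, -0.0417, 0.0]
(0.5, -0.09, 0.4) -20 [-0.4343, 0.0, 0.7946, 0.0, -0.0417, 0.0]
(0.5, 0.1, 0.38) -20 [-0.3249, 0.1, 0.8927, 0.0, 0.0, 0.0]
(0.47, 0.28, 0.26) -20 [-0.4488, 0.6, 0.7944, 0.0, 0.0, 0.0]
(0.433, 0.3635, 0.12) -20 [-0.3166, 0.7, 0.329, 0.0, 0.0, 0.0]
```

Emit:
{"api": "carry_out", "payload": {
  "commands": [
    [-0.33,-0.636,0.826,0,-0.047,0,85],
    [-0.33,-0.636,0.826,0,-0.047,0,85],
    [-0.33,-0.636,0.826,0,-0.047,0,85],
    [-0.33,-0.636,0.826,0,-0.047,0,85],
    [-0.33,-0.636,0.826,0,-0.047,0,85]
  ]
}}

```text
time: 0.65
ee_pos: [0.3741, -0.4468, 0.3832]
eef_rot: [-0.641, 0.296, -0.299, 0.642]
ft_force: [0.3, 0.5, 0.3]
opening: 0.995
```

Emit:
{"api": "carry_out", "payload": {
  "commands": [
    [-0.336,-0.1,1,0,-0.042,0,85],
    [-0.336,-0.1,1,0,-0.042,0,85],
    [-0.336,-0.1,1,0,-0.042,0,85],
    [-0.336,-0.1,1,0,-0.042,0,85],
    [-0.336,-0.1,1,0,-0.042,0,85]
  ]
}}

```text
time: 1.15
ee_pos: [0.4858, -0.2612, 0.4038]
eef_rot: [-0.675, 0.207, -0.21, 0.676]
ft_force: [0.8, -0.5, 0.1]
opening: 0.995
```

```bash
python3 - <<'E'
from h import *
plan(((.5,-.09,.40),-20),((.5,.1,.38),-20),((.47,.28,.26),-20),((.433,.3635,.12),-20))
E
```

```text
(0.5, -0.09, 0.4) -20 [-0.4237, 0.0199, 0.7473, -0.0004, -0.0397, 0.0006]
(0.5, 0.1, 0.38) -20 [-0.3249, 0.1, 0.8927, 0.0, 0.0, 0.0]
(0.47, 0.28, 0.26) -20 [-0.4488, 0.6, 0.7944, 0.0, 0.0, 0.0]
(0.433, 0.3635, 0.12) -20 [-0.3166, 0.7, 0.329, 0.0, 0.0, 0.0]
```

Emit:
{"api": "carry_out", "payload": {
  "commands": [
    [-0.424,0.02,0.747,0,-0.04,0,85],
    [-0.424,0.02,0.747,0,-0.04,0,85],
    [-0.424,0.02,0.747,0,-0.04,0,85],
    [-0.424,0.02,0.747,0,-0.04,0,85],
    [-0.424,0.02,0.747,0,-0.04,0,85]
  ]
}}

```text
time: 1.65
ee_pos: [0.5001, -0.0855, 0.4]
eef_rot: [-0.696, 0.118, -0.121, 0.698]
ft_force: [-0.0, -0.6, 0.2]
opening: 0.994
```

Emit:
{"api": "carry_out", "payload": {
  "commands": [
    [-0.325,0.1,0.893,0,0,0,85],
    [-0.325,0.1,0.893,0,0,0,85],
    [-0.325,0.1,0.893,0,0,0,85],
    [-0.325,0.1,0.893,0,0,0,85],
    [-0.325,0.1,0.893,0,0,0,85]
  ]
}}

```text
time: 2.15
ee_pos: [0.4973, 0.1102, 0.3795]
eef_rot: [-0.696, 0.116, -0.118, 0.699]
ft_force: [-1.1, -1.0, -0.6]
opening: 0.996
```

Emit:
{"api": "carry_out", "payload": {
  "commands": [
    [-0.449,0.6,0.794,0,0,0,85],
    [-0.449,0.6,0.794,0,0,0,85],
    [-0.449,0.6,0.794,0,0,0,85],
    [-0.449,0.6,0.794,0,0,0,85],
    [-0.449,0.6,0.794,0,0,0,85],
    [-0.449,0.6,0.794,0,0,0,85]
  ]
}}

```text
time: 2.75
ee_pos: [0.4631, 0.2913, 0.2574]
eef_rot: [-0.697, 0.116, -0.115, 0.698]
ft_force: [-0.0, -0.9, 0.5]
opening: 0.993
```

```bash
python3 - <<'E'
from h import *
plan(((.433,.3635,.14),-20),)
cv2.imwrite('pics/w1.png',cv2.cvtColor(snapshot('wrist'),cv2.COLOR_RGB2BGR))
E
```

```text
(0.433, 0.3635, 0.14) -20 [-0.2584, 0.5878, 0.2918, -0.0003, 0.0033, -0.0002]
```

View pics/w1.png

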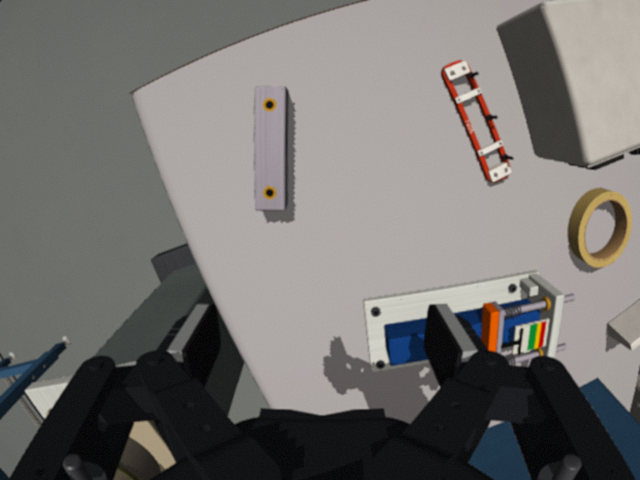

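```bash
python3 - <<'E'
from h import *
c=get_calibration('wrist')
a=at('wrist',269.5,104,.028,c);b=at('wrist',269.5,192.5,.028,c);d=a-b
print(a,b,(a+b)/2,np.linalg.norm(d),np.degrees(np.arctan2(-d[0],d[1])))
P=[at('wrist',*q,.028,c) for q in [(255,87),(285,87),(286.5,210),(256,210)]];print(np.array(P),np.mean(P,0))
# jig: orange pad near-top left/right; rail near corners
for q,z in [((387,325),.045),((391,363),.045),((484,305),.071)]: print(q,at('wrist',*q,z,c))
i=cv2.imread('pics/w1.png');cv2.imwrite('pics/w1z.png',cv2.resize(i[250:400,340:600],None,fx=3,fy=3,interpolation=cv2.INTER_CUBIC))
E
```

```text
[0.4519115  0.40062303 0.028     ] [0.4227551  0.32072965 0.028     ] [0.4373333  0.36067634 0.028     ] 0.08504733219074458 -20.04911782685074
[[0.44448288 0.42112554 0.028     ]
 [0.4709393  0.41087282 0.028     ]
 [0.43235556 0.29898203 0.028     ]
 [0.40395122 0.30900276 0.028     ]] [0.43793224 0.35999579 0.028     ]
(387, 325) [0.49082074 0.15384565 0.045     ]
(391, 363) [0.48278211 0.10400843 0.045     ]
(484, 305) [0.59023442 0.15460726 0.071     ]
```

View pics/w1z.png

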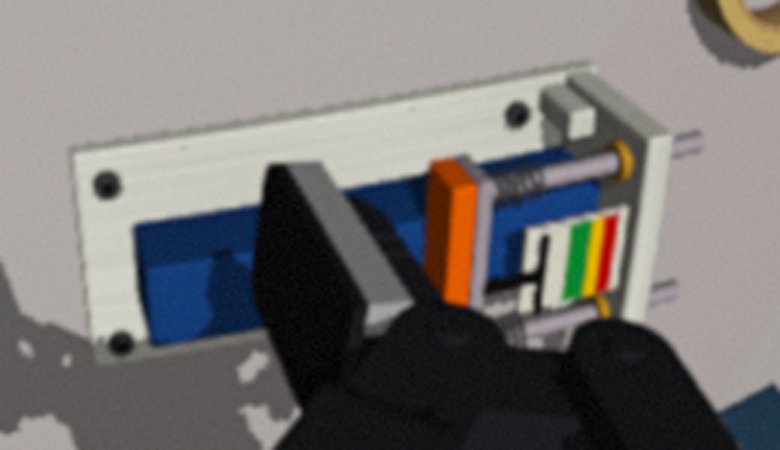

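Emit:
{"api": "carry_out", "payload": {
  "commands": [
    [-0.255,0.588,0.28,0,0.003,0,70],
    [-0.255,0.588,0.28,0,0.003,0,70],
    [-0.255,0.588,0.28,0,0.003,0,70],
    [-0.255,0.588,0.28,0,0.003,0,70],
    [-0.255,0.588,0.28,0,0.003,0,70],
    [-0.255,0.588,0.28,0,0.003,0,70]
  ]
}}

```text
time: 3.4
ee_pos: [0.4368, 0.3582, 0.1427]
eef_rot: [-0.695, 0.123, -0.125, 0.697]
ft_force: [0.4, -0.1, 0.7]
opening: 0.818
```

```bash
python3 - <<'E'
from h import *
s=state();print(s['ee_pos'],np.abs(s['joint_vel']).max())
c=get_calibration('wrist');np.savez('c2.npz',**c)
cv2.imwrite('pics/w2.png',cv2.cvtColor(snapshot('wrist'),cv2.COLOR_RGB2BGR))
print(c['eye'],get_calibration('wrist')['eye'])
E
```

```text
[0.43682961 0.35819025 0.1426881 ] 0.007221206265484806
[0.46331529 0.42862375 0.26447837] [0.46316381 0.42877844 0.26460241]
```

View pics/w2.png

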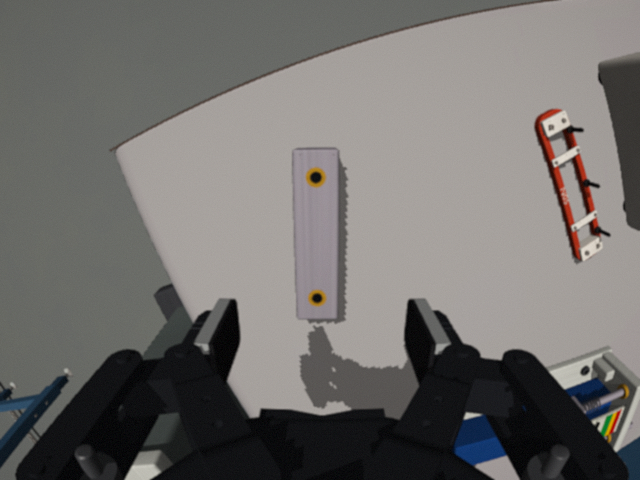

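```bash
python3 - <<'E'
from h import *
c=dict(np.load('c2.npz'))
a=at('wrist',316,177,.028,c);b=at('wrist',317,298,.028,c);d=a-b
print(a,b,(a+b)/2,np.linalg.norm(d),np.degrees(np.arctan2(-d[0],d[1])))
P=[at('wrist',*q,.028,c) for q in [(293,148),(338.5,148.5),(337.5,319.5),(297,319)]];print(np.array(P),np.mean(P,0))
print(R.from_quat(c['orientation']).as_matrix().round(3))
print(proj('wrist',[state()['ee_pos']-[0,0,.02]],c))
plan(((.436,.3615,.06),-20),((.436,.3615,.025),-20))
E
```

```text
[0.45010301 0.40171808 0.028     ] [0.42110691 0.32212337 0.028     ] [0.43560496 0.36192073 0.028     ] 0.08471181615624519 -20.016524382099462
[[0.44298596 0.42428869 0.028     ]
 [0.46979751 0.41397853 0.028     ]
 [0.42890541 0.30064864 0.028     ]
 [0.4015397  0.31116342 0.028     ]] [0.43580714 0.36251982 0.028     ]
[[ 0.938 -0.331 -0.099]
 [-0.346 -0.897 -0.276]
 [ 0.002  0.294 -0.956]]
[[319.34041733 311.57057887]]
(0.436, 0.3615, 0.06) -20 [-0.0098, 0.4139, 0.012, -0.0006, -0.0006, 0.0004]
(0.436, 0.3615, 0.025) -20 [0.0, 0.175, 0.0, 0.0, 0.0, 0.0]
```

Emit:
{"api": "carry_out", "payload": {
  "commands": [
    [-0.012,0.3,0.012,0,0,0,70],
    [-0.012,0.414,0.012,0,0,0,70],
    [-0.012,0.5,0.012,0,0,0,70],
    [-0.012,0.588,0.012,0,0,0,70],
    [-0.012,0.588,0.012,0,0,0,70],
    [-0.012,0.588,0.012,0,0,0,70],
    [-0.012,0.588,0.012,0,0,0,70]
  ]
}}

```text
time: 4.15
ee_pos: [0.4366, 0.3625, 0.0267]
eef_rot: [-0.694, 0.122, -0.126, 0.698]
ft_force: [0.7, 0.2, -1.0]
opening: 0.817
```

```bash
python3 - <<'E'
from h import *
s=state();print(s['ee_pos'],s['ft_force'],s['torque'])
cv2.imwrite('pics/w3.png',cv2.cvtColor(snapshot('wrist'),cv2.COLOR_RGB2BGR))
plan(((.435,.362,.025),-20))
E
```

```text
[0.43655877 0.36245214 0.02666631] [ 0.7144727   0.24281969 -0.98331958] [-0.00628961  0.01066494 -0.01551349]
(0.435, 0.362, 0.025) -20 [-0.0064, 0.0077, -0.0043, -0.0009, -0.0006, 0.0007]
```

View pics/w3.png

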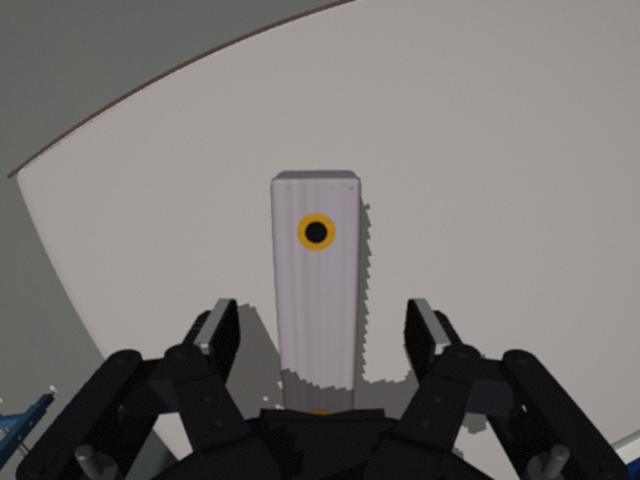

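Emit:
{"api": "carry_out", "payload": {
  "commands": [
    [-0.005,0.008,-0.003,0,0,0,50],
    [-0.005,0.008,-0.003,0,0,0,25],
    [-0.005,0.008,-0.003,0,0,0,20],
    [-0.005,0.008,-0.003,0,0,0,20],
    [-0.005,0.008,-0.003,0,0,0,20],
    [-0.005,0.008,-0.003,0,0,0,20],
    [-0.005,0.008,-0.003,0,0,0,20]
  ]
}}

```text
time: 4.9
ee_pos: [0.4356, 0.3624, 0.0255]
eef_rot: [-0.694, 0.122, -0.126, 0.698]
ft_force: [-0.9, -1.1, 5.7]
opening: 0.334
```

Emit:
{"api": "carry_out", "payload": {
  "commands": [
    [0,-0.25,0,0,0,0,20],
    [0,-0.6,0,0,0,0,20],
    [0,-0.6,0,0,0,0,20],
    [0,-0.6,0,0,0,0,20],
    [0,-0.6,0,0,0,0,20],
    [0,-0.6,0,0,0,0,20]
  ]
}}

```text
time: 5.5
ee_pos: [0.4342, 0.361, 0.1437]
eef_rot: [-0.695, 0.123, -0.125, 0.697]
ft_force: [0.0, -0.5, -2.0]
opening: 0.339
```

```bash
python3 - <<'E'
from h import *
s=state();print(s['ee_pos'],s['ft_force'],s['torque'],R.from_quat(s['eef_rot']).as_matrix().round(3))
c=get_calibration('wrist');np.savez('c4.npz',**c)
cv2.imwrite('pics/w4.png',cv2.cvtColor(snapshot('wrist'),cv2.COLOR_RGB2BGR))
E
```

```text
[0.43422766 0.36102129 0.14371323] [ 0.03985807 -0.47874136 -2.03659416] [-0.0222664   0.00144257  0.02497052] [[ 0.938  0.004  0.346]
 [-0.346  0.002  0.938]
 [ 0.003 -1.     0.004]]
```

View pics/w4.png

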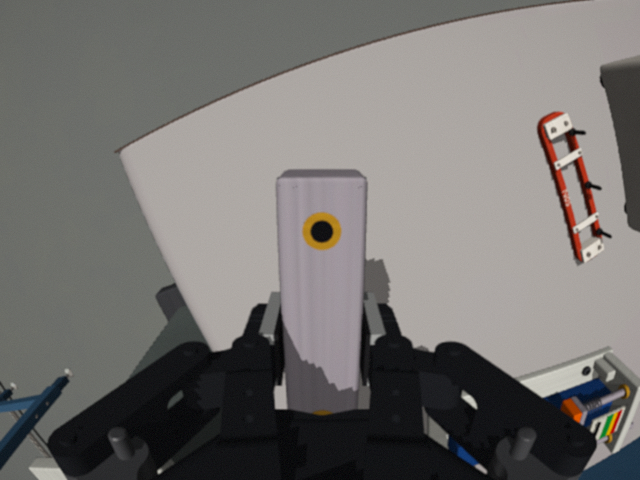

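```bash
python3 - <<'E'
from h import *
c=dict(np.load('c4.npz'));s=state();r=R.from_quat(s['eef_rot'])
for q in [(322,231),(278,179),(366,179)]:
    p=at('wrist',*q,s['ee_pos'][2]+.0025,c);print(r.inv().apply(p-s['ee_pos']))
# jig from top: origin estimate
yaw=np.radians(-10);ex=np.array([np.cos(yaw),np.sin(yaw)])
m=np.array([.4800,.1204]);print('rail_top top-est',m+.040*ex, np.array([.5829,.1021])-.065*ex)
E
```

```text
[ 0.00093721 -0.00233276  0.04205139]
[-0.01329119 -0.00230703  0.05956792]
[ 0.01518951 -0.0022215   0.05954488]
rail_top top-est [0.51939231 0.11345407] [0.5188875  0.11338713]
```

```bash
python3 - <<'E'
from h import *
plan(((.48,.24,.17),-15),((.5205,.1125,.15),-10))
E
```

```text
(0.48, 0.24, 0.17) -15 [0.4245, -0.1319, -0.4888, -0.0006, -0.0145, 0.0005]
(0.5205, 0.1125, 0.15) -10 [0.3606, 0.1, -0.5634, 0.0, -0.0139, 0.0]
```

Emit:
{"api": "carry_out", "payload": {
  "commands": [
    [0.2,-0.13,-0.25,0,-0.007,0,20],
    [0.424,-0.13,-0.489,0,-0.0145,0,20],
    [0.424,-0.13,-0.489,0,-0.0145,0,20],
    [0.424,-0.13,-0.489,0,-0.0145,0,20]
  ]
}}

```text
time: 5.95
ee_pos: [0.4822, 0.2341, 0.1684]
eef_rot: [-0.701, 0.094, -0.096, 0.701]
ft_force: [0.5, 0.2, -2.2]
opening: 0.335
```

Emit:
{"api": "carry_out", "payload": {
  "commands": [
    [0.18,0.05,-0.28,0,-0.007,0,20],
    [0.36,0.1,-0.563,0,-0.0139,0,20],
    [0.36,0.1,-0.563,0,-0.0139,0,20],
    [0.36,0.1,-0.563,0,-0.0139,0,20],
    [0.36,0.1,-0.563,0,-0.0139,0,20],
    [0.36,0.1,-0.563,0,-0.0139,0,20]
  ]
}}

```text
time: 6.55
ee_pos: [0.5209, 0.1081, 0.1481]
eef_rot: [-0.704, 0.063, -0.064, 0.704]
ft_force: [0.2, 0.1, -2.3]
opening: 0.346
```

```bash
python3 - <<'E'
from h import *
s=state();print(s['ee_pos'],s['ft_force'])
c=get_calibration('wrist');np.savez('c5.npz',**c)
cv2.imwrite('pics/w5.png',cv2.cvtColor(snapshot('wrist'),cv2.COLOR_RGB2BGR))
t=cv2.cvtColor(snapshot('top'),cv2.COLOR_RGB2BGR);cv2.imwrite('pics/t5.png',cv2.resize(t[160:300,200:320],None,fx=4,fy=4,interpolation=cv2.INTER_CUBIC))
E
```

```text
[0.52094563 0.10806687 0.1480942 ] [ 0.2287831   0.05202868 -2.27790812]
```

View pics/w5.png

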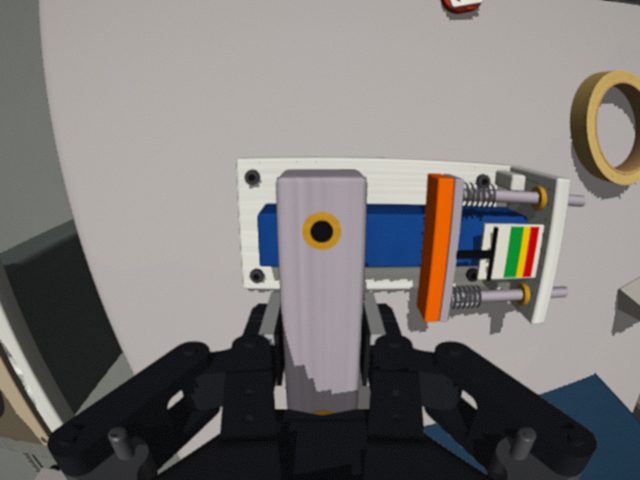

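View pics/t5.png

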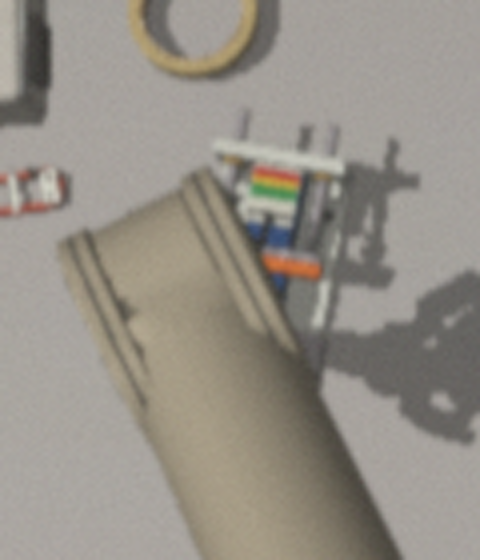

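```bash
python3 - <<'E'
from h import *
i=cv2.imread('pics/w5.png');cv2.imwrite('pics/w5z.png',cv2.resize(i[140:335,230:490],None,fx=3,fy=3,interpolation=cv2.INTER_CUBIC))
E
```

```text
(no output)
```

View pics/w5z.png

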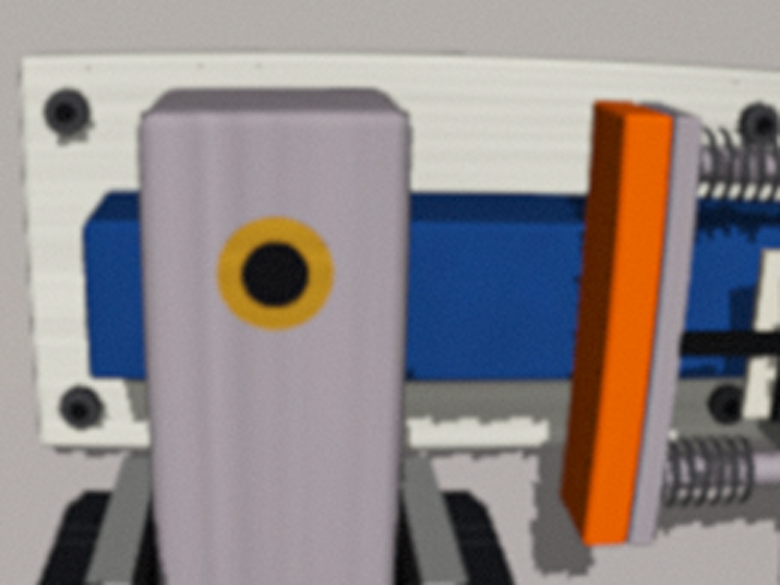

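```bash
python3 - <<'E'
from h import *
c=dict(np.load('c5.npz'));s=state()
W=lambda X,Y,z:at('wrist',(X+.5)/3-.5+230,(Y+.5)/3-.5+140,z,c)
a=W(628,113,.071);b=W(585,543,.071);d=a-b;print('pad near',a,b,np.linalg.norm(d),np.degrees(np.arctan2(-d[0],d[1])),(a+b)/2)
l=W(85,230,.045);r=W(90,378,.045);d=l-r;print('rail',l,r,np.linalg.norm(d),(l+r)/2)
u=W(450,221,.045);v=W(450,380,.045);print('rail2',u,v,np.linalg.norm(u-v))
yaw=np.radians(-10);ex=np.array([np.cos(yaw),np.sin(yaw)])
print((l+r)[:2]/2+.04*ex,(a+b)[:2]/2-.065*ex)
d=u-l;print(np.degrees(np.arctan2(d[1],d[0])));d=v-r;print(np.degrees(np.arctan2(d[1],d[0])))
print(s['ee_pos'])
plan(((.521,.112,.08),-10))
E
```

```text
pad near [0.59492451 0.14619172 0.071     ] [0.57842962 0.05843922 0.071     ] 0.08928932059881714 -10.645697146966777 [0.58667706 0.10231547 0.071     ]
rail [0.48652421 0.13676351 0.045     ] [0.48000054 0.10435479 0.045     ] 0.03305878993730066 [0.48326237 0.12055915 0.045     ]
rail2 [0.56176938 0.12490567 0.045     ] [0.5570104 0.0897686 0.045    ] 0.03545788408265109
[0.52265468 0.11361322] [0.52266456 0.1136026 ]
-8.955555888607368
-10.725156364193227
[0.52110594 0.10813471 0.14841103]
(0.521, 0.112, 0.08) -10 [-0.0049, 0.3421, 0.0187, -0.0001, -0.0008, 0.0004]
```

```bash
python3 - <<'E'
from h import *
plan(((.522,.1135,.075),-10.2))
E
```

```text
(0.522, 0.1135, 0.075) -10.2 [-0.0014, 0.3671, 0.0269, -0.0001, -0.0003, 0.0004]
```

Emit:
{"api": "carry_out", "payload": {
  "commands": [
    [0,0,0.03,0,0,0,20],
    [0,0.15,0.03,0,0,0,20],
    [0,0.28,0.03,0,0,0,20],
    [0,0.34,0.03,0,0,0,20],
    [0,0.367,0.03,0,0,0,20],
    [0,0.367,0.03,0,0,0,20],
    [0,0.367,0.03,0,0,0,20],
    [0,0.367,0.03,0,0,0,20]
  ]
}}

```text
time: 7.45
ee_pos: [0.5231, 0.1143, 0.0761]
eef_rot: [-0.704, 0.062, -0.065, 0.705]
ft_force: [0.9, 0.2, -1.0]
opening: 0.337
```

```bash
python3 - <<'E'
from h import *
plan(((.522,.1135,.0705),-10.2))
E
```

```text
(0.522, 0.1135, 0.0705) -10.2 [-0.0047, 0.0281, -0.0049, -0.0002, -0.0003, 0.0007]
```

Emit:
{"api": "carry_out", "payload": {
  "commands": [
    [0,0.01,0,0,0,0,20],
    [0,0.018,0,0,0,0,20],
    [0,0.022,0,0,0,0,20],
    [0,0.022,0,0,0,0,20],
    [0,0.022,0,0,0,0,20]
  ]
}}

```text
time: 7.95
ee_pos: [0.523, 0.1143, 0.0717]
eef_rot: [-0.704, 0.062, -0.065, 0.705]
ft_force: [0.1, -0.0, -1.5]
opening: 0.339
```

Emit:
{"api": "carry_out", "payload": {
  "commands": [
    [0,0.003,0,0,0,0,20],
    [0,0.005,0,0,0,0,20],
    [0,0.007,0,0,0,0,20],
    [0,0.007,0,0,0,0,20]
  ]
}}

```text
time: 8.35
ee_pos: [0.5231, 0.1142, 0.0706]
eef_rot: [-0.704, 0.062, -0.065, 0.704]
ft_force: [-2.2, -1.8, 4.2]
opening: 0.336
```

Emit:
{"api": "carry_out", "payload": {
  "commands": [
    [0,0,0,0,0,0,32],
    [0,0,0,0,0,0,36],
    [0,0,0,0,0,0,42],
    [0,0,0,0,0,0,48],
    [0,0,0,0,0,0,50],
    [0,0,0,0,0,0,50],
    [0,0,0,0,0,0,50]
  ]
}}

```text
time: 9.05
ee_pos: [0.5231, 0.1142, 0.0705]
eef_rot: [-0.704, 0.062, -0.065, 0.704]
ft_force: [0.2, -0.3, -1.0]
opening: 0.589
```

```bash
python3 - <<'E'
from h import *
s=state();print(s['ee_pos'],s['ft_force'])
cv2.imwrite('pics/w6.png',cv2.cvtColor(snapshot('wrist'),cv2.COLOR_RGB2BGR))
E
```

```text
[0.52307437 0.11423365 0.07052632] [ 0.22827396 -0.27306427 -1.00268661]
```

View pics/w6.png

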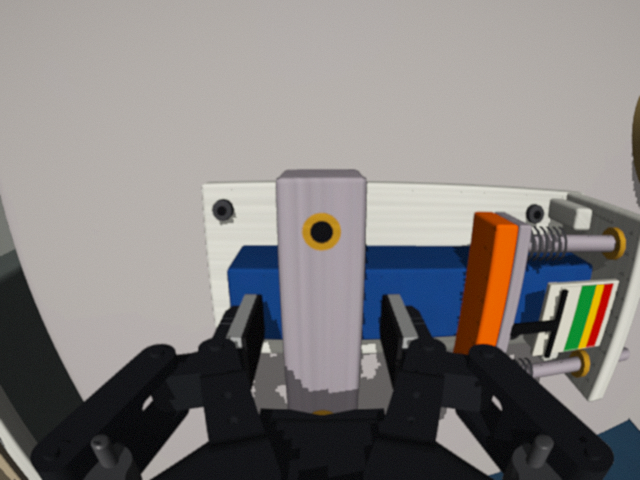

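```bash
python3 - <<'E'
from h import *
print(state()['joint_positions'].round(2))
plan(((.523,.114,.175),-10.2),((.462,.125,.175),-100.2))
E
```

```text
[ 0.33  0.42 -0.75  1.86  0.34  0.98 -0.74]
(0.523, 0.114, 0.175) -10.2 [0.0022, -0.5223, -0.0009, -0.0001, -0.0003, 0.0007]
(0.462, 0.125, 0.175) -100.2 [-0.3099, 0.0, 0.0001, -0.0, 0.25, -0.0]
```

Emit:
{"api": "carry_out", "payload": {
  "commands": [
    [0,-0.1,0,0,0,0,50],
    [0,-0.3,0,0,0,0,50],
    [0,-0.523,0,0,0,0,50],
    [0,-0.523,0,0,0,0,50],
    [0,-0.523,0,0,0,0,60],
    [0,-0.523,0,0,0,0,70]
  ]
}}

```text
time: 9.7
ee_pos: [0.5221, 0.1139, 0.1742]
eef_rot: [0.704, -0.062, 0.065, -0.704]
ft_force: [0.3, -0.2, -1.1]
opening: 0.813
```

```bash
python3 - <<'E'
from h import *
plan(((.462,.125,.175),-100.2))
c=get_calibration('wrist');np.savez('c7.npz',**c)
cv2.imwrite('pics/w7.png',cv2.cvtColor(snapshot('wrist'),cv2.COLOR_RGB2BGR))
E
```

```text
(0.462, 0.125, 0.175) -100.2 [-0.3055, -0.0052, 0.0008, -0.0004, 0.2497, 0.0004]
```

View pics/w7.png

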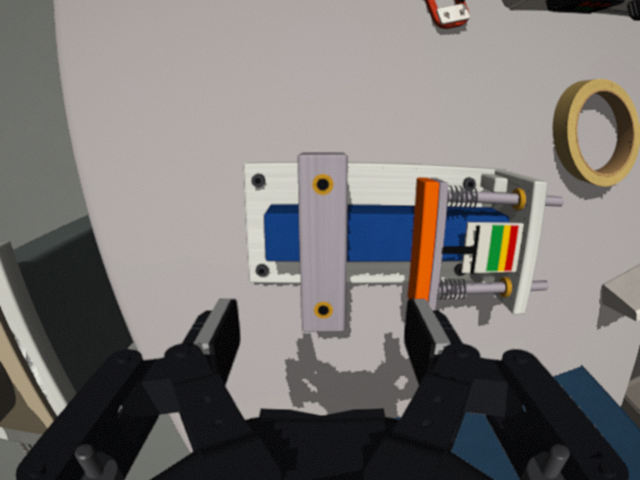

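Emit:
{"api": "carry_out", "payload": {
  "commands": [
    [-0.1,0,0,0,0.02,0,70],
    [-0.2,0,0,0,0.04,0,70],
    [-0.305,0,0,0,0.06,0,70],
    [-0.305,0,0,0,0.08,0,70],
    [-0.305,0,0,0,0.08,0,70]
  ]
}}

```text
time: 10.25
ee_pos: [0.4612, 0.1247, 0.1729]
eef_rot: [0.666, -0.237, 0.238, -0.666]
ft_force: [-0.7, 1.2, 0.7]
opening: 0.819
```

```bash
python3 - <<'E'
from h import *
print(state()['joint_positions'].round(2))
plan(((.462,.125,.175),-70),((.462,.125,.175),-100.2))
c=dict(np.load('c7.npz'))
a=at('wrist',323,184,.073,c);b=at('wrist',323,310,.073,c);d=a-b;print((a+b)/2,np.linalg.norm(d),np.degrees(np.arctan2(-d[0],d[1])))
E
```

```text
[ 0.38  0.14 -0.78  1.91  0.11  1.14 -1.13]
(0.462, 0.125, 0.175) -70 [0.002, -0.0103, 0.0037, -0.0001, 0.0855, 0.0002]
(0.462, 0.125, 0.175) -100.2 [0.0, 0.0, 0.0, -0.0, 0.0839, -0.0]
[0.52391934 0.11363409 0.073     ] 0.0847053878723573 -10.27871251952735
```

Emit:
{"api": "carry_out", "payload": {
  "commands": [
    [0,0,0,0,0.02,0,70],
    [0,0,0,0,0.04,0,70],
    [0,0,0,0,0.06,0,70],
    [0,0,0,0,0.08,0,70],
    [0,0,0,0,0.1,0,70],
    [0,0,0,0,0.1,0,70]
  ]
}}

```text
time: 10.85
ee_pos: [0.4612, 0.1245, 0.1722]
eef_rot: [0.561, -0.431, 0.431, -0.56]
ft_force: [0.6, 0.5, -0.3]
opening: 0.821
```

```bash
python3 - <<'E'
from h import *
print(state()['joint_positions'].round(2))
plan(((.462,.125,.175),-100.2))
E
```

```text
[ 0.33  0.13 -0.73  1.91  0.1   1.13 -1.75]
(0.462, 0.125, 0.175) -100.2 [-0.0013, -0.0138, 0.0043, -0.0, 0.0696, 0.0001]
```

Emit:
{"api": "carry_out", "payload": {
  "commands": [
    [0,0,0,0,0.02,0,70],
    [0,0,0,0,0.04,0,70],
    [0,0,0,0,0.06,0,70],
    [0,0,0,0,0.07,0,70],
    [0,0,0,0,0.07,0,70],
    [0,0,0,0,0.07,0,70]
  ]
}}

```text
time: 11.45
ee_pos: [0.4612, 0.1245, 0.1719]
eef_rot: [0.455, -0.542, 0.542, -0.454]
ft_force: [0.2, 0.1, 0.3]
opening: 0.822
```

```bash
python3 - <<'E'
from h import *
print(state()['joint_positions'].round(2))
rt=np.array([.523,.1137]);yaw=np.radians(-10.2);ex=np.array([np.cos(yaw),np.sin(yaw)])
print(rt-.06*ex)
plan(((*(rt-.062*ex),.066),-100.2))
c=get_calibration('wrist');np.savez('c8.npz',**c)
cv2.imwrite('pics/w8.png',cv2.cvtColor(snapshot('wrist'),cv2.COLOR_RGB2BGR))
E
```

```text
[ 0.3   0.13 -0.7   1.91  0.09  1.13 -2.18]
[0.46394826 0.12432508]
(np.float64(0.46197987230590704), np.float64(0.12467925389981416), 0.066) -100.2 [-0.0018, 0.5296, 0.004, 0.0001, 0.0005, 0.0001]
```

View pics/w8.png

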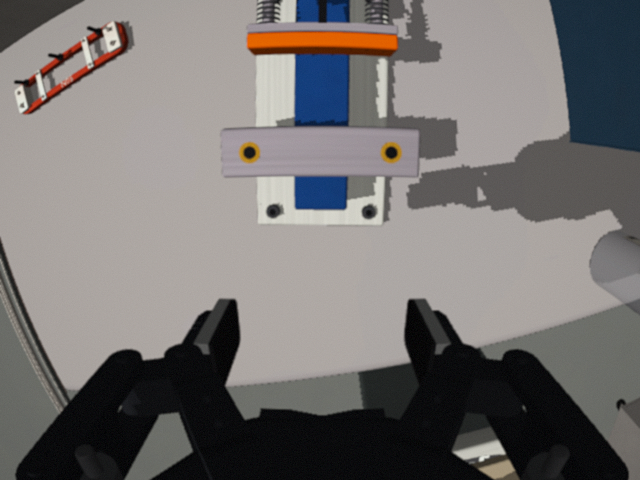

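Emit:
{"api": "carry_out", "payload": {
  "commands": [
    [-0.002,0.2,0.004,0,0,0,70],
    [-0.002,0.4,0.004,0,0,0,70],
    [-0.002,0.53,0.004,0,0,0,70],
    [-0.002,0.53,0.004,0,0,0,70],
    [-0.002,0.53,0.004,0,0,0,70],
    [-0.002,0.53,0.004,0,0,0,70]
  ]
}}

```text
time: 12.1
ee_pos: [0.4631, 0.125, 0.0676]
eef_rot: [0.454, -0.541, 0.542, -0.455]
ft_force: [-0.0, 0.9, 0.5]
opening: 0.818
```

```bash
python3 - <<'E'
from h import *
s=state();print(s['joint_positions'].round(2),s['ee_pos'],s['ft_force'])
rt=np.array([.523,.1137]);yaw=np.radians(-10.2);ex=np.array([np.cos(yaw),np.sin(yaw)])
plan(((*(rt-.062*ex),.066),-100.2))
c=get_calibration('wrist');np.savez('c9.npz',**c)
cv2.imwrite('pics/w9.png',cv2.cvtColor(snapshot('wrist'),cv2.COLOR_RGB2BGR))
E
```

```text
[ 0.25  0.29 -0.67  2.    0.22  0.92 -2.28] [0.46311348 0.12504465 0.06763403] [-0.00920119  0.92696518  0.51363804]
(np.float64(0.46197987230590704), np.float64(0.12467925389981416), 0.066) -100.2 [0.0028, 0.0082, -0.0053, -0.0003, 0.0005, -0.0]
```

View pics/w9.png

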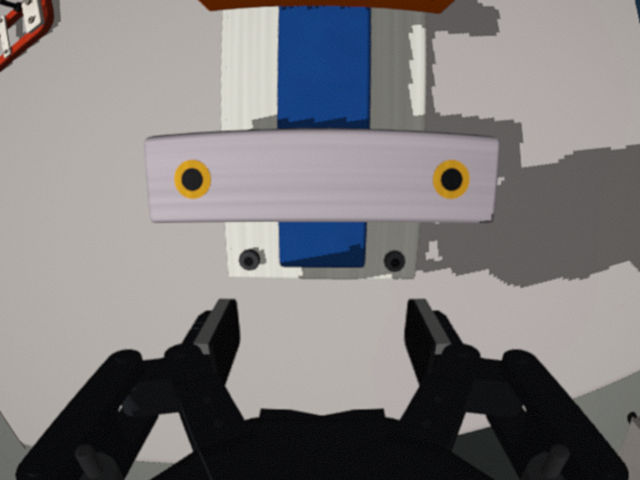

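Emit:
{"api": "carry_out", "payload": {
  "commands": [
    [0.003,0.008,0.03,0,0,0,70],
    [0.003,0.008,0.06,0,0,0,70],
    [0.003,0.008,0.09,0,0,0,70],
    [0.003,0.008,0.115,0,0,0,70],
    [0.003,0.008,0.135,0,0,0,70],
    [0.003,0.008,0.155,0,0,0,70],
    [0.003,0.008,0.17,0,0,0,70],
    [0.003,0.008,0.18,0,0,0,70],
    [0.003,0.008,0.19,0,0,0,70],
    [0.003,0.008,0.2,0,0,0,70],
    [0.003,0.008,0.2,0,0,0,70]
  ]
}}

```text
time: 13.25
ee_pos: [0.5027, 0.1174, 0.0661]
eef_rot: [0.454, -0.541, 0.542, -0.455]
ft_force: [0.0, -0.2, 1.0]
opening: 0.818
```

```bash
python3 - <<'E'
from h import *
s=state();print(s['joint_positions'].round(2),s['ee_pos'],s['ft_force'])
plan(((*(s['ee_pos'][:2]),.066),-100.2))
c=get_calibration('wrist');np.savez('c10.npz',**c)
cv2.imwrite('pics/w10.png',cv2.cvtColor(snapshot('wrist'),cv2.COLOR_RGB2BGR))
E
```

```text
[ 0.24  0.36 -0.64  1.92  0.26  0.95 -2.27] [0.50269165 0.11737805 0.06611648] [ 1.01011703e-03 -2.15622586e-01  1.02654815e+00]
(np.float64(0.5026916455967381), np.float64(0.11737805482980565), 0.066) -100.2 [0.0, 0.0006, -0.0, -0.0004, 0.0005, -0.0]
```

View pics/w10.png

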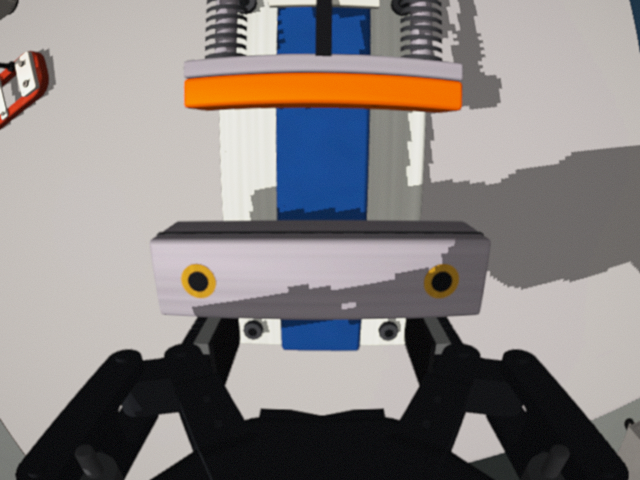

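Emit:
{"api": "carry_out", "payload": {
  "commands": [
    [0,0,0.015,0,0,0,70],
    [0,0,0.03,0,0,0,70],
    [0,0,0.045,0,0,0,70],
    [0,0,0.06,0,0,0,70],
    [0,0,0.075,0,0,0,70],
    [0,0,0.09,0,0,0,70],
    [0,0,0.105,0,0,0,70],
    [0,0,0.12,0,0,0,70],
    [0,0,0.135,0,0,0,70],
    [0,0,0.15,0,0,0,70],
    [0,0,0.165,0,0,0,70],
    [0,0,0.18,0,0,0,70],
    [0,0,0.195,0,0,0,70],
    [0,0,0.205,0,0,0,70],
    [0,0,0.205,0,0,0,70]
  ]
}}

```text
time: 14.8
ee_pos: [0.5434, 0.1101, 0.0663]
eef_rot: [0.453, -0.541, 0.543, -0.455]
ft_force: [-0.3, 0.0, 0.3]
opening: 0.82
```

```bash
python3 - <<'E'
from h import *
s=state();print(s['joint_positions'].round(2),s['ee_pos'],s['ft_force'])
plan(((*(s['ee_pos'][:2]),.066),-100.2))
c=get_calibration('wrist');np.savez('c11.npz',**c)
cv2.imwrite('pics/w11.png',cv2.cvtColor(snapshot('wrist'),cv2.COLOR_RGB2BGR))
E
```

```text
[ 0.23  0.43 -0.61  1.82  0.3   0.98 -2.25] [0.54343173 0.11014268 0.06632527] [-0.27195656  0.0137728   0.27479476]
(np.float64(0.5434317300042889), np.float64(0.11014268449120562), 0.066) -100.2 [0.0, 0.0016, -0.0, -0.0005, 0.0004, -0.0001]
```

View pics/w11.png

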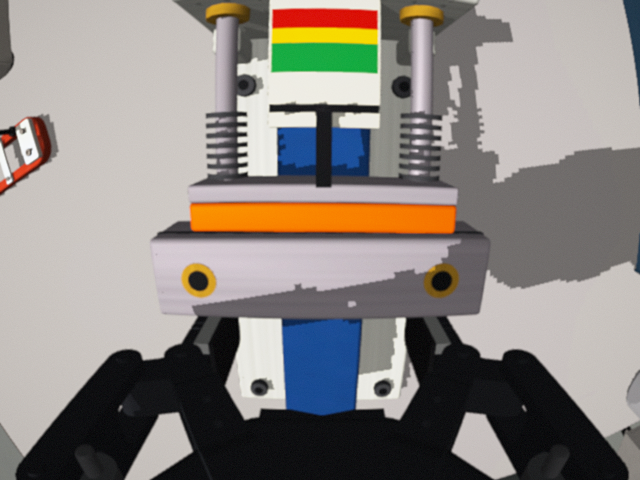

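```bash
python3 - <<'E'
from h import *
c=dict(np.load('c11.npz'));s=state()
a=at('wrist',198,280.5,.073,c);b=at('wrist',441.5,281,.073,c);d=a-b;m=(a+b)/2
print(m,np.linalg.norm(d),np.degrees(np.arctan2(-d[0],d[1])))
p=at('wrist',190,205,.071,c);q=at('wrist',456,206,.071,c);p2=at('wrist',190,232,.071,c);q2=at('wrist',457,232,.071,c);d=p2-q2
print('pad near',p2,q2,np.linalg.norm(d),np.degrees(np.arctan2(-d[0],d[1])))
yaw=np.radians(-10.2);ex=np.array([np.cos(yaw),np.sin(yaw),0]);ey=np.array([-ex[1],ex[0],0])
print('gap',(((p2+q2)/2-m)@ex-.015)*1e3,'lat',(m-(p2+q2)/2)@ey*1e3, 'tcp->bar',(m-s['ee_pos'])@ex*1e3)
E
```

```text
[0.56937307 0.10615092 0.073     ] 0.0850318653294842 -10.19594767470734
pad near [0.59397458 0.14670759 0.071     ] [0.57800004 0.05685341 0.071     ] 0.09126313600966851 -10.08088286112193
gap 2.125598019426151 lat 1.3592246271874415 tcp->bar 26.335128089913955
```

Emit:
{"api": "carry_out", "payload": {
  "commands": [
    [0,0,0.01,0,0,0,70],
    [0,0,0.02,0,0,0,70],
    [0,0,0.03,0,0,0,70],
    [0,0,0.04,0,0,0,70],
    [0,0,0.05,0,0,0,70],
    [0,0,0.06,0,0,0,70],
    [0,0,0.06,0,0,0,70],
    [0,0,0.06,0,0,0,70]
  ]
}}

```text
time: 15.65
ee_pos: [0.5544, 0.1083, 0.0663]
eef_rot: [0.454, -0.541, 0.542, -0.455]
ft_force: [-6.0, 0.3, 4.3]
opening: 0.819
```

```bash
python3 - <<'E'
from h import *
s=state();print(s['joint_positions'].round(2),s['ee_pos'],s['ft_force'])
plan(((*(s['ee_pos'][:2]),.066),-100.2))
c=get_calibration('wrist');np.savez('c12.npz',**c)
cv2.imwrite('pics/w12.png',cv2.cvtColor(snapshot('wrist'),cv2.COLOR_RGB2BGR))
E
```

```text
[ 0.23  0.45 -0.61  1.79  0.3   0.99 -2.24] [0.55442205 0.10828197 0.06627802] [-6.02038367  0.27723825  4.28597517]
(np.float64(0.5544220458137413), np.float64(0.10828196761963943), 0.066) -100.2 [-0.0, 0.0014, -0.0, -0.0002, 0.0004, 0.0]
```

View pics/w12.png

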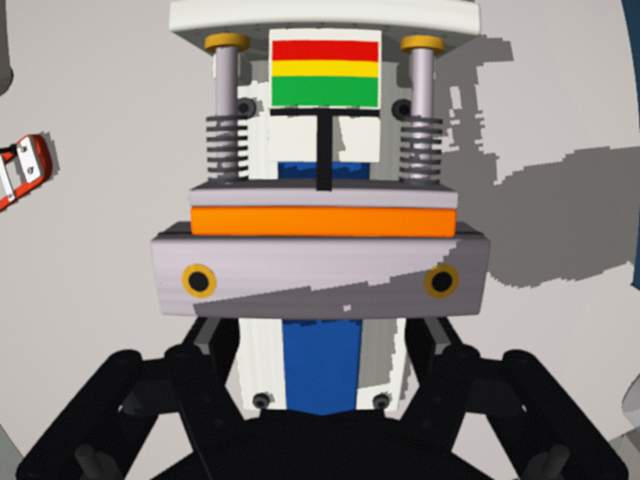

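Emit:
{"api": "carry_out", "payload": {
  "commands": [
    [0,0,0.01,0,0,0,70],
    [0,0,0.018,0,0,0,70],
    [0,0,0.025,0,0,0,70],
    [0,0,0.03,0,0,0,70],
    [0,0,0.034,0,0,0,70],
    [0,0,0.037,0,0,0,70],
    [0,0,0.037,0,0,0,70],
    [0,0,0.037,0,0,0,70],
    [0,0,0.037,0,0,0,70]
  ]
}}

```text
time: 16.6
ee_pos: [0.5601, 0.1073, 0.0662]
eef_rot: [-0.455, 0.542, -0.542, 0.454]
ft_force: [-11.1, 0.6, 7.8]
opening: 0.817
```

```bash
python3 - <<'E'
from h import *
s=state();print(s['joint_positions'].round(2),s['ee_pos'],s['ft_force'],np.abs(s['joint_vel']).max())
c=get_calibration('wrist');np.savez('c13.npz',**c)
cv2.imwrite('pics/w13.png',cv2.cvtColor(snapshot('wrist'),cv2.COLOR_RGB2BGR))
cv2.imwrite('pics/s13.png',cv2.cvtColor(snapshot('scene'),cv2.COLOR_RGB2BGR))
s=state();print(s['ee_pos'],s['ft_force'])
E
```

```text
[ 0.23  0.47 -0.6   1.77  0.31  1.   -2.24] [0.56007512 0.10725836 0.06616183] [-11.07032633   0.61063738   7.79943659] 0.0025508025014222913
[0.56010272 0.10725072 0.06618417] [-11.23297598   0.04159417   8.31826686]
```

View pics/w13.png

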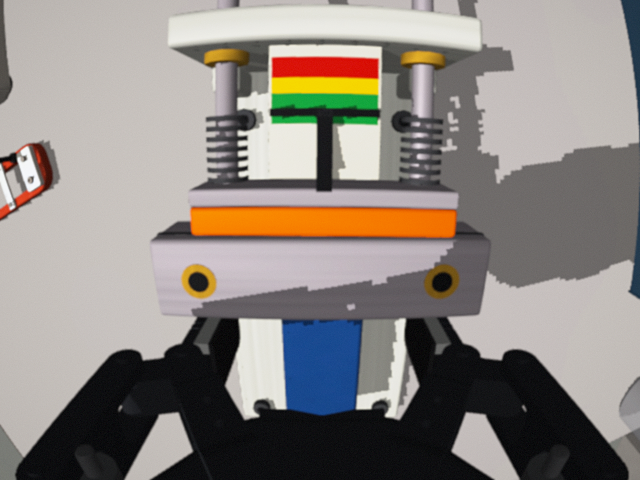

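View pics/s13.png

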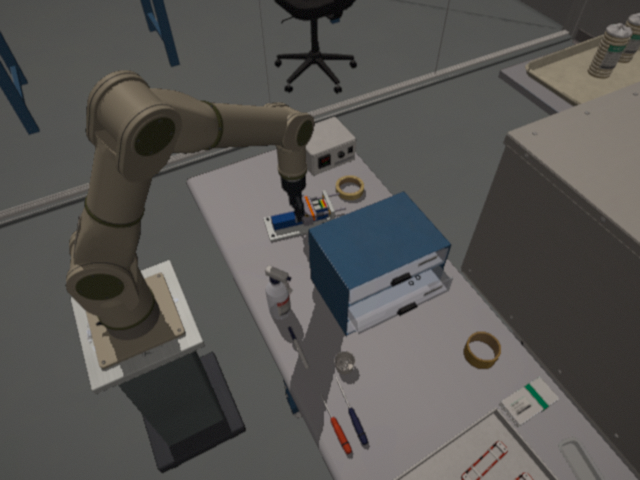

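Emit:
{"api": "carry_out", "payload": {
  "commands": [
    [0,0,0.009,0,0,0,70],
    [0,0,0.012,0,0,0,70],
    [0,0,0.0135,0,0,0,70],
    [0,0,0.0135,0,0,0,70],
    [0,0,0.0135,0,0,0,70],
    [0,0,0.0135,0,0,0,70],
    [0,0,0.0135,0,0,0,70],
    [0,0,0.0135,0,0,0,70],
    [0,0,0.0135,0,0,0,70],
    [0,0,0.0135,0,0,0,70]
  ]
}}

```text
time: 17.7
ee_pos: [0.561, 0.1071, 0.0662]
eef_rot: [-0.456, 0.543, -0.541, 0.452]
ft_force: [-12.4, 0.6, 9.9]
opening: 0.821
```

```bash
python3 - <<'E'
from h import *
s=state();print(s['ee_pos'],s['ft_force'],np.abs(s['joint_vel']).max())
c=get_calibration('wrist')
i=cv2.cvtColor(snapshot('wrist'),cv2.COLOR_RGB2BGR);cv2.imwrite('pics/w14.png',i[:340])
for k in range(5): snapshot('wrist')
s=state();print(s['ee_pos'],s['ft_force'])
E
```

```text
[0.56099876 0.10707999 0.06616035] [-12.42513109   0.59138766   9.89798161] 0.0011492101179703077
[0.56096625 0.10709347 0.06614306] [-12.91080326   0.85755921  10.27313555]
```

View pics/w14.png

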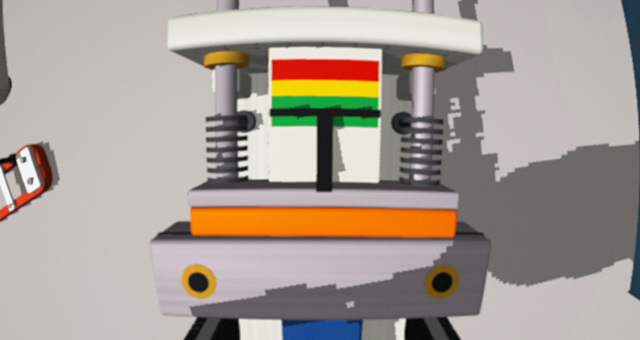

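```bash
python3 -c "
from station import *
print(hand_in())"
```

```text
the job is handed in; nothing more can be done
None
```

I handed the job in with the arm still pushing the bar against the fence and the pointer in the middle of the green field. No verdict came back.

**Laying down:** I gripped the bar across its 30 mm width and laid it across the rail about 50 mm before the fence. Then I let go and backed off. The picture after release showed it resting flat, about 10.3° in yaw against roughly 10.2° for the jig, so square.

**Pushing:** I turned the gripper a quarter turn and pushed the bar along the rail with two open fingers. It met the fence at low speed and never came near the red.

**Last checks, at about 18 s of the 48 s allowed:**
- **Pointer:** it stood in the middle of the green (row 112, green from row 97 to 127), which is about 17 mm of travel.
- **Bar position:** it was square and about 1 mm off centre. The brass inserts had stayed in the same place in the last few pictures.
- **Motion:** the arm was still when I handed in.
- **Bystanders:** I did not measure their positions afterwards. The arm only passed above them, and nothing looked disturbed in the last scene picture.

**A disagreement:** the wrist force along the push read about 12.5 N, against the 8.5 N the spring should give at 17 mm. There was also about 10 N upward on the tool, meaning the fingers press the bar down. I put the extra push down to friction between bar and rail and judged the pad force by the pointer. I could not measure the force on the pad directly.

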